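# Weed out the mirror compact with the worn catch

## Robot

A 6-joint arm with a two-finger parallel gripper is mounted at the origin on the work surface. World frame = base frame: x ahead of the robot, y to its left, z up, the work surface at z = 0. Lengths are in m, angles in rad, forces in N, time in s.
With the tool pointing down it reaches from about 0.275 to 0.975 m from the base axis. Payload 8.4 kg.
Tool frame: the origin (TCP) lies midway between the tips of the shut fingers; the grasp point (between the pads) lies 19 mm behind it; z points along the fingers, y is the direction in which the jaws open and shut (so a half turn about z gives the same grasp; the last joint's range is limited). The gripper opens to 92 mm and grips with 3 to 60 N. Pads are 20 mm wide; open, the fingers measure 128 mm over their backs; the gripper's body (75 mm by 189 mm) begins 69 mm behind the grasp point.
Start: joints at [-1.318, 0.353, 1.633, -0, 1.155, -0.002], TCP at [0.158, -0.605, 0.183] pointing down, gripper open.
Joint ranges: [-2.63, 2.63], [-0.92, 2.1], [0.06, 2.66], [-1.3, 4.44], [0, 2.69], [-3.02, 3.02]. Speed limits (rad/s): [2.22, 2.22, 2.79, 3.14, 3.14, 3.14].

## Interface

Orientations are given as a unit quaternion [x, y, z, w].
In Python, from station import env, vision gives the robot as it stands.
- The arm moves only by the tool servo_tool, never from a script. Its argument "commands" is one flat list of numbers, 5 for each row, row after row: the shift along the tool's x, y, z in units of 40 mm (1.0 is 40 mm), then the turn about the tool's z in units of 5 degrees (1.0 is 5 degrees), then the finger opening in mm, from 0 to 91.9. In form: [tx, ty, tz, turn, grip, tx, ty, tz, turn, grip, ...]. A call has exactly 8 rows; each row shifts and turns the commanded pose from where the row before left it, along the tool's axes as they then stand; what a row does not reach is not made up. A row lasts 1/12 s, in which the tool goes at most 41.7 mm and 7.16 degrees, less where a joint would pass 70% of its speed; a pose out of reach is approached as far as the arm can. A call is refused whole if a number of a shift passes 1 or a number of a turn 1, either way. A call with a gripper value outside its range is refused whole. The fingers move at their own pace and stop on an object; the grip force is fixed at half the most. Time passes only in rows, so rows that do not move let the fingers close, or fill a call up. It gives the time, the measured TCP pose, the force and the opening at its end, in the units of the state.
- env.get_obs(): the state, without advancing time (a new reading comes with each control period).
- vision.get_image(name): name is "scene" or "top" or "wrist"; returns the picture (480x640x3 uint8, red, green, blue); there is no depth.
- vision.camera_info(name): a dict with "mtx" (3x3 intrinsics, pixels), "k1" (the pictures are not rectified: a ray, as slopes to the right and down, at radius r is drawn at 1 + k1 r^2 times it, then the intrinsics apply), "R" (3x3) and "t" (3): a world point X has camera coordinates R X + t. Camera axes: x right, y down, z forward; pixel columns grow to the right and rows downward; lengths in m; the calibration is good to about 2 mm. A picture is of the moment at which its call begins: read the wrist's pose just before it. camera_info takes no time and is no camera call; for the wrist camera it gives the pose at the moment of the call.
- env.hand_in(): hands the job in, once; it reports no verdict.
The state is a dict: "clock": time; "joint_positions": joint angles; "qvel": joint speeds; "joint_torque": joint torques, N m; "tool_pos": TCP position; "ee_rot": TCP orientation; "wrist_force": force on the tool from outside, world axes, zero at the start; "moment": the same for the moment, N m; "finger_gap": finger opening in m.
Only numpy, scipy, OpenCV 4.12 (cv2) and the standard library are available. Lean on these libraries where they do the work, as an engineer would, in place of code of your own. Each camera call takes 0.05 s, during which the arm holds its last target. There are 200 camera calls.

## Task

Press the button of each mirror compact on the soap ledge fully down and let go: the good one stays down, the worn one pops back up. Then swing the steel cover on its pin right aside to clear the waste port, slide the worn compact along the board, without lifting it, so that it drops through the port into the bin, and swing the cover back fully over the port. Leave the good compact where it lies with its button down, and leave everything else on the ledge alone.

Things in the scene. Friction and masses are not known exactly. Their poses are not given: they have to be found in the camera images.
- ledge: (sizes in this list are in mm) the soap ledge, a fixed painted board 300 (x) x 740 (y) x 18, top face 120 above the table, on two end panels. Origin on the table straight below the port; z up, x across the board away from the robot, y along the board to the robot's left; it may be turned a little.
- port (a point): centre of the round waste port, 96 across, through the ledge, at the board's top face; axes as the ledge's. Under it stands a fixed clear plastic bin, 130 x 130 inside, floor 4 above the table, rim 6 below the board's underside.
- pin (a point): the cover's only pivot, a vertical pin, at the height of the board's top face, 84 from the port's centre towards the ledge's +x.
- knob (a point): centre of the black upright round post on the cover (16 across, 32 tall, from 7 to 39 above the board), 118 from the pin, past the disc's centre. The cover is a steel disc 112 across and 4 thick, lying 3 to 7 above the board, its centre 84 from the pin.
- cover (a joint): angle of the cover about the pin, rad: 0 = stop, disc centred over the port, arm pointing to the ledge's -x; it grows up to a stop at 1.7 as the cover swings level, clockwise seen from above, so that the post travels to the ledge's +y side. The port is wholly clear from about 1.33. Light friction (about 0.5 N at the post) keeps it where it is left. It may start a little ajar.
- compact_m_centre (a point): centre (half-way up, 10 above the board) of a round steel mirror compact, 76 across and 20 thick, 0.1 to 0.2 kg, lying flat and loose on the ledge on the -y side of the port. The two compacts look the same and may lie either way round; one of them has a worn catch.
- compact_m_button (a point): centre of the top face of this compact's black push button, 22 across, on top of the compact 20 from its centre; it stands 10 proud when up and 2 when fully down.
- compact_m_catch (a joint): travel of this compact's button, m: 0 = up, 0.008 = fully down. Pressing takes 3 to 5 N. A good catch stays down when let go; a worn one springs back up.
- compact_n_centre (a point): centre (half-way up, 10 above the board) of a round steel mirror compact, 76 across and 20 thick, 0.1 to 0.2 kg, lying flat and loose on the ledge on the -y side of the port. The two compacts look the same and may lie either way round; one of them has a worn catch.
- compact_n_button (a point): centre of the top face of this compact's black push button, 22 across, on top of the compact 20 from its centre; it stands 10 proud when up and 2 when fully down.
- compact_n_catch (a joint): travel of this compact's button, m: 0 = up, 0.008 = fully down. Pressing takes 3 to 5 N. A good catch stays down when let go; a worn one springs back up.
- soap_dish: white ridged plastic soap dish, 85 x 120 x 20, loose; origin under its centre. Bystander.
- soap: white soap bar, 55 x 88 x 26, lying loose in the dish; origin under its centre. Bystander.
- comb: black plastic comb, 180 x 35 x 6, lying flat, loose; origin under its centre, x along it. Bystander.
- toothbrush_rack: low slotted steel rack with three toothbrushes lying in it along x, 180 x 78 x 50, loose; origin under its centre. Bystander.
- tumbler: white tumbler, 66 across, 85 high, loose; origin under its centre. Bystander.
- nail_brush: wooden nail brush, 90 x 40 x 32, loose; origin under its centre. Bystander.
- tin: small flat round aluminium tin, 48 across, 16 high, loose; origin under its centre. Bystander.

How it is judged:
On the way, in this order (a step that is already met when the one before it is completed fails the run):
1. the worn compact's button has been pressed down (more than 6 mm) (value of joint compact_n_catch above 0.006 m), for 0.05 s.
2. the good compact's button stays down and the cover is swung aside (more than 1.25 rad) (value of joint compact_m_catch above 0.006 m and value of joint cover above 1.25 rad), for 0.2 s.
3. the worn compact has dropped through the port into the bin (height (world z) of compact_n_centre below 0.09 m and horizontal distance between compact_n_centre and port below 0.085 m), for 0.2 s.
At the end, for the whole second after the job is handed in: The worn compact lies in the bin under the port (centre below 90 mm, within 85 mm of the port's axis), the cover is back over the port (within 0.1 rad of its stop), and the good compact lies flat within 40 mm of where it was, its button more than 6 mm down (all of step 3 and value of joint compact_m_catch above 0.006 m and distance of compact_m_centre from where it was at the start of the episode below 0.04 m and value of joint cover below 0.1 rad and angle between compact_m_centre's own z axis and vertical below 0.1 rad); the robot touches nothing.
It fails at once if the worn compact is lifted off the board (more than about 30 mm) (height (world z) of compact_n_centre above 0.16 m).
It fails at once if the dish, soap, comb, toothbrush rack, tumbler, nail brush or tin is moved by more than 25 mm (distance of any of soap_dish, soap, comb, toothbrush_rack, tumbler, nail_brush, tin from where it was at the start of the episode above 0.025 m).
It also fails if it takes over 72 s, if anything falls off the work surface, if the arm or the gripper's body presses on something with over 40 N, if the wrist force passes 120 N, or if a joint passes its speed limit or range.

## Working session

There is one attempt and no reset: what is moved stays moved. The work goes in short steps, Python scripts to look and compute and a tool call to move; the robot and the scene stay as the last step left them, time stands still between calls to the robot, and variables do not carry over. Pictures are saved under pics/ and viewed, about 8 in all and at most 12, crops included, and the job is handed in when it is done.

Besides the shell and the picture viewer there is one more tool, called after "Emit:" as name(argument=value, ...) on one line, values as JSON. servo_tool: Moves the arm, as the interface text tells. Its arguments: {"type":"object","properties":{"commands":{"type":"array","items":{"type":"number"}}},"required":["commands"]}

```bash
mkdir -p pics
cat > h.py <<'E'
from station import env, vision
import numpy as np, cv2
from scipy.spatial.transform import Rotation as Ro
def snap(n,f):
    ci=vision.camera_info(n); im=vision.get_image(n)
    cv2.imwrite('pics/'+f,im[:,:,::-1]); np.savez('pics/'+f+'.npz',**{k:np.array(ci[k]) for k in('mtx','k1','R','t')}); return im
def w(f,u,v,z):
    c=np.load('pics/'+f+'.npz'); K=c['mtx'];k1=float(c['k1'])
    d=np.array([(u-K[0,2])/K[0,0],(v-K[1,2])/K[1,1]]); s=d.copy()
    for _ in range(30): s=d/(1+k1*(s@s))
    r=c['R'].T@np.array([*s,1]); o=-c['R'].T@c['t']
    return o+r*(z-o[2])/r[2]
def st():
    o=env.get_obs(); print('t',o['clock'],'p',np.round(o['tool_pos'],4),'R',np.round(Ro.from_quat(o['ee_rot']).as_matrix(),3).tolist(),'f',np.round(o['wrist_force'],1),'g',o['finger_gap'],'q',np.round(o['joint_positions'],2)); return o
E
python3 - <<'E'
from h import *
st(); snap('top','a.png'); snap('scene','b.png')
E
```

```text
t 0.0 p [ 0.1574 -0.6043  0.1819] R [[0.968, 0.252, -0.0], [0.252, -0.968, 0.001], [-0.0, -0.001, -1.0]] f [-0.1 -0.4  0.6] g 0.09169560044410265 q [-1.32  0.35  1.63 -0.    1.16 -0.  ]
```

View pics/a.png

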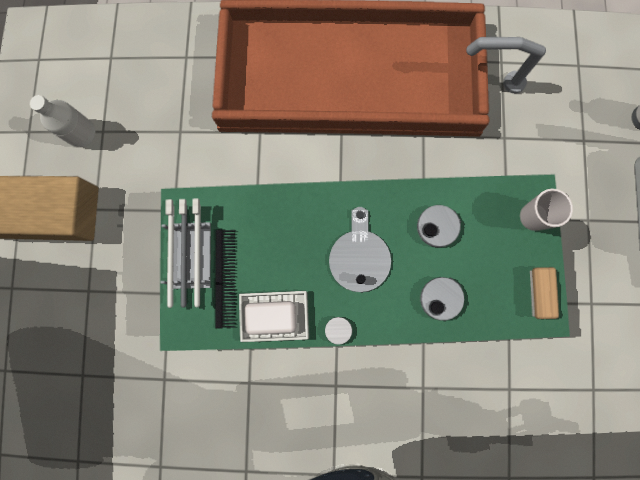

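View pics/b.png

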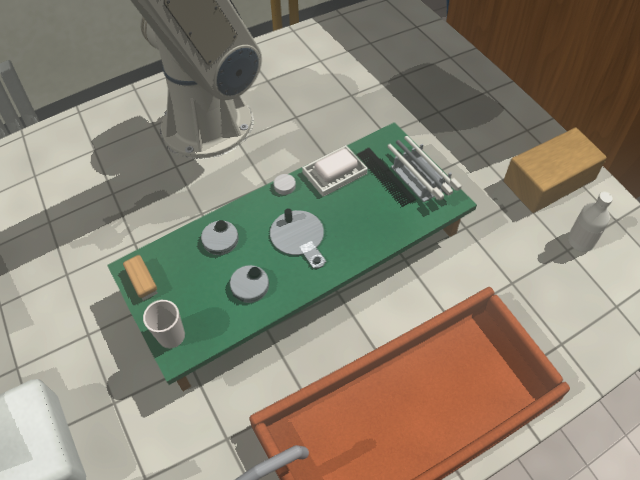

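Run:
```python
from h import *
P={'discA':(360,261,.127),'pin':(360,214,.128),'knobtop?':(361,280,.159),'knoblow':(361,280,.127),'farC':(439,226,.14),'farB':(430,230,.15),'nearC':(443,299,.14),'nearB':(436,307,.15),'tin':(338,331,.136),'dishTR':(307,292,.14),'dishBR':(308,339,.14),'TL':(161,189,.12),'TR':(554,175,.12),'BL':(161,350,.12),'BR':(570,336,.12)}
for k,(u,v,z) in P.items(): print(k,w('a.png',u,v,z).round(4))
im=cv2.imread('pics/a.png')[190:350,300:480]
cv2.imwrite('pics/ac.png',cv2.resize(im,None,fx=4,fy=4,interpolation=2)[:600])
```

```text
discA [0.5212 0.0077 0.127 ]
pin [0.6069 0.0092 0.128 ]
knobtop? [0.4854 0.0072 0.159 ]
knoblow [0.4871 0.0054 0.127 ]
farC [ 0.5861 -0.1319  0.14  ]
farB [ 0.5768 -0.1137  0.15  ]
nearC [ 0.4564 -0.1386  0.14  ]
nearB [ 0.4421 -0.1241  0.15  ]
tin [0.3963 0.0446 0.136 ]
dishTR [0.463  0.1007 0.14  ]
dishBR [0.3812 0.0966 0.14  ]
TL [0.6486 0.3828 0.12  ]
TR [ 0.6917 -0.3544  0.12  ]
BL [0.3514 0.3632 0.12  ]
BR [ 0.3945 -0.3743  0.12  ]
```

View pics/ac.png

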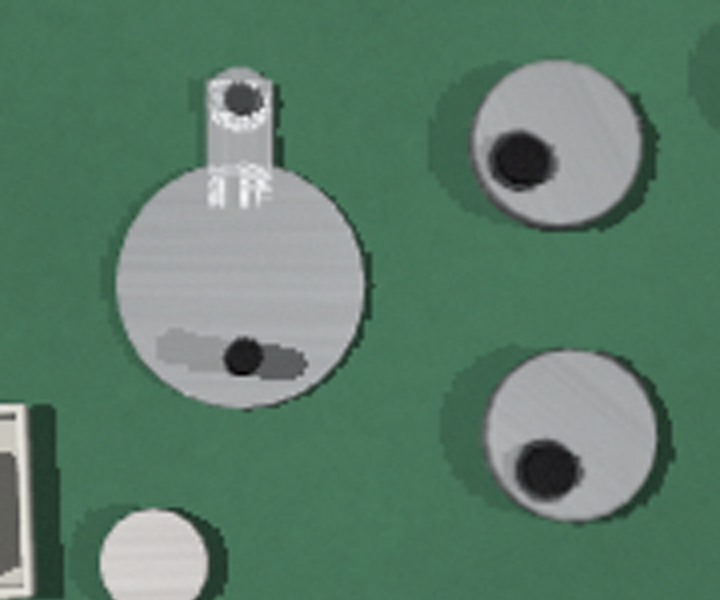

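Emit:
servo_tool(commands=[0.6,-0.6,-0.1,0,0,0.62,-0.614,-0.1,0,0,0.62,-0.614,-0.1,0,0,0.62,-0.614,-0.1,0,0,0.62,-0.614,0,0,0,0.62,-0.614,0,0,0,0.62,-0.614,0,0,0,0.62,-0.614,0,0,0])

```text
clock: 0.77
tool_pos: [0.2997, -0.3637, 0.1984]
ee_rot: [0.992, 0.127, -0.0, -0.0]
wrist_force: [1.0, 0.5, 0.2]
finger_gap: 0.0405
```

Emit:
servo_tool(commands=[0.62,-0.614,0,0,0,0.62,-0.614,0,0,0,0.62,-0.614,0,0,0,0.62,-0.614,0,0,0,0.62,-0.614,0,0,0,0.62,-0.614,0,0,0,0.4,-0.4,0,0,0,0,0,0,0,0])

```text
clock: 1.43
tool_pos: [0.4191, -0.1627, 0.1985]
ee_rot: [0.992, 0.128, 0.0, -0.001]
wrist_force: [-0.1, -1.1, 0.0]
finger_gap: 0.0005
```

Run:
```python
from h import *
for n,a in dict(knob=(360.75,279.25,.159),pin=(360.5,214.5,.127),disc=(360,261.5,.127),farC=(439,225.75,.14),farB=(430.5,229.75,.15),nearC=(442.75,298.75,.14),nearB=(436.75,307.5,.15)).items(): print(n,w('a.png',*a).round(4))
st(); snap('wrist','c.png')
```

```text
knob [0.4867 0.0076 0.159 ]
pin [0.6062 0.0082 0.127 ]
disc [0.5203 0.0077 0.127 ]
farC [ 0.5865 -0.1319  0.14  ]
farB [ 0.5773 -0.1146  0.15  ]
nearC [ 0.4568 -0.1381  0.14  ]
nearB [ 0.4413 -0.1254  0.15  ]
t 1.4333 p [ 0.4191 -0.1627  0.1985] R [[0.967, 0.255, 0.0], [0.255, -0.967, 0.001], [0.001, -0.001, -1.0]] f [-0.1 -1.1  0. ] g 0.0004890976756628108 q [-0.37  0.06  1.97  0.    1.11  0.94]
```

View pics/c.png

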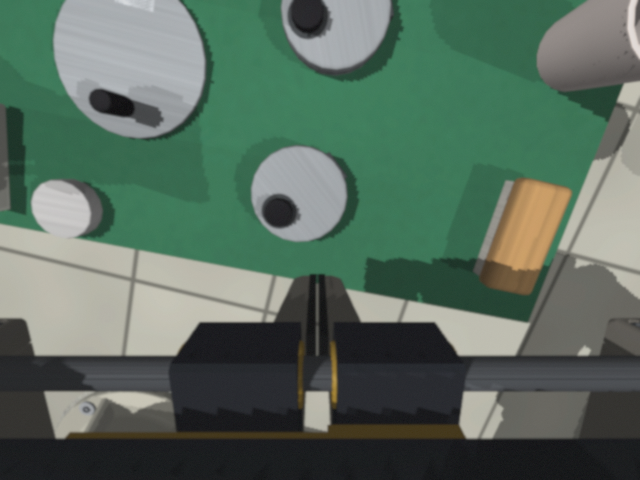

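Run:
```python
from h import *
for n,a in dict(knobtop=(101,101,.159),nearC=(299,193,.14),nearB=(279,210,.15),farB=(306,14,.15)).items(): print(n,w('c.png',*a).round(4))
```

```text
knobtop [0.4855 0.0063 0.159 ]
nearC [ 0.4572 -0.1382  0.14  ]
nearB [ 0.442  -0.1268  0.15  ]
farB [ 0.574  -0.1144  0.15  ]
```

Emit:
servo_tool(commands=[0.4,-0.4,0,0,0,0.376,-0.345,0.2,0,0,0,0,0.6,0,0,0,0,0.3,0,0,0,0,0.15,0,0,0,0,0.1,0,0,0,0,0.08,0,0,0,0,0,0,0])

```text
clock: 2.15
tool_pos: [0.44, -0.1297, 0.1413]
ee_rot: [0.992, 0.127, -0.0, 0.0]
wrist_force: [-0.9, 0.1, -0.0]
finger_gap: 0.0005
```

Emit:
servo_tool(commands=[0,0,0.03,0,0,0,0,0,0,0,0,0,0,0,0,0,0,0,0,0,0,0,0,0,0,0,0,0,0,0,0,0,0,0,0,0,0,0,0,0])

```text
clock: 2.82
tool_pos: [0.4402, -0.1291, 0.1402]
ee_rot: [0.992, 0.127, 0.0, 0.0]
wrist_force: [0.4, -0.4, -1.4]
finger_gap: 0.0004
```

Emit:
servo_tool(commands=[0,0,0.03,0,0,0,0,0,0,0,0,0,0.02,0,0,0,0,0,0,0,0,0,0,0,0,0,0,0,0,0,0,0,0,0,0,0,0,0,0,0])

```text
clock: 3.48
tool_pos: [0.4402, -0.1291, 0.1382]
ee_rot: [0.992, 0.127, 0.0, -0.0]
wrist_force: [0.7, 0.7, -0.1]
finger_gap: 0.0004
```

Run:
```python
from h import *
st(); snap('wrist','d.png')
```

```text
t 3.4833 p [ 0.4402 -0.1291  0.1382] R [[0.968, 0.252, 0.0], [0.252, -0.968, 0.0], [0.0, -0.0, -1.0]] f [ 0.7  0.7 -0.1] g 0.00038593165637434485 q [-0.29  0.15  2.02  0.    0.97  1.03]
```

View pics/d.png

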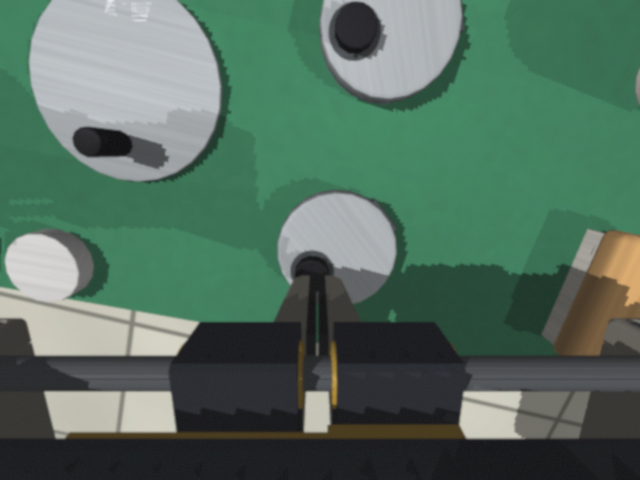

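Run:
```python
from h import *
for n,a in dict(C=(338,247,.14),B=(312,266,.142),B2=(312,266,.15),tip=(317,278,.138),knobtop=(88,141,.159),farB=(356,27,.15)).items(): print(n,w('d.png',*a).round(4))
im=cv2.imread('pics/d.png')[190:330,240:420]
cv2.imwrite('pics/dc.png',cv2.resize(im,None,fx=4,fy=4,interpolation=2))
c=np.load('pics/d.png.npz')
q=c['R']@np.array([.4402,-.1291,.1382])+c['t'];print(c['mtx']@q/q[2],c['k1'])
```

```text
C [ 0.459 -0.138  0.14 ]
B [ 0.4433 -0.1252  0.142 ]
B2 [ 0.446  -0.1246  0.15  ]
tip [ 0.4348 -0.1307  0.138 ]
knobtop [0.4864 0.007  0.159 ]
farB [ 0.5756 -0.1144  0.15  ]
[316.72574148 270.00230046   1.        ] -0.0011738050735855374
```

View pics/dc.png

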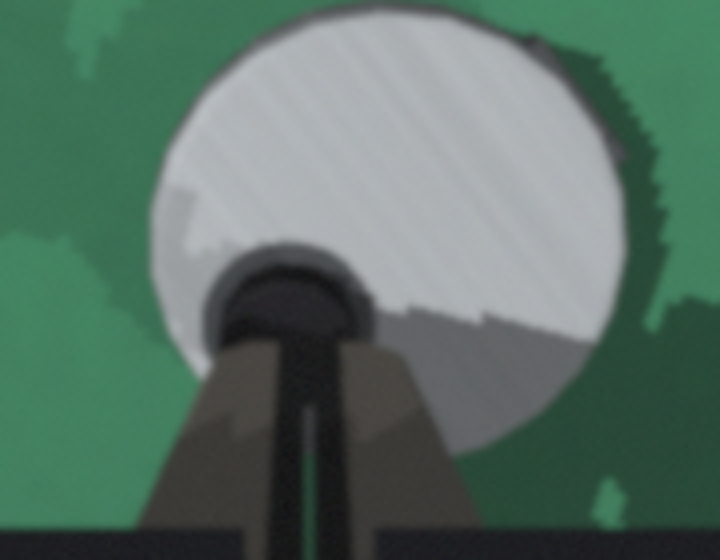

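Emit:
servo_tool(commands=[0,0,0.05,0,0,0,0,0,0,0,0,0,0,0,0,0,0,0,0,0,0,0,0,0,0,0,0,0,0,0,0,0,0,0,0,0,0,0,0,0])

```text
clock: 4.2
tool_pos: [0.4402, -0.1291, 0.1362]
ee_rot: [0.992, 0.127, 0.0, 0.0]
wrist_force: [0.3, -1.0, -0.6]
finger_gap: 0.0004
```

Run:
```python
from h import *
o=st(); T=Ro.from_quat(o['ee_rot']).as_matrix(); p=np.array(o['tool_pos'])
c=vision.camera_info('wrist'); R=np.array(c['R']);t=np.array(c['t'])
cam=T.T@(-R.T@t-p); print('cam in tool',cam.round(4),'axis',(T.T@R.T@[0,0,1]).round(3))
K=np.array(c['mtx'])
for v in(270,275,330): 
  r=T.T@R.T@np.array([(317-K[0,2])/K[0,0],(v-K[1,2])/K[1,1],1]); 
  for x in(0,.01): print(v,x,(cam+r*(x-cam[0])/r[0]).round(4))
  print('z0',(cam+r*(0-cam[2])/r[2]).round(4))
print(o['moment'],o['joint_torque'])
```

```text
t 4.2 p [ 0.4402 -0.1291  0.1362] R [[0.968, 0.252, 0.0], [0.252, -0.968, -0.0], [0.0, 0.0, -1.0]] f [ 0.3 -1.  -0.6] g 0.0004485662376788626 q [-0.29  0.15  2.02  0.    0.97  1.03]
cam in tool [ 7.230e-02 -1.000e-04 -2.029e-01] axis [-0.259  0.     0.966]
270 0 [0.     0.0001 0.    ]
270 0.01 [ 0.01    0.0001 -0.028 ]
z0 [ 0.      0.0001 -0.    ]
275 0 [ 0.      0.0001 -0.0092]
275 0.01 [ 0.01    0.0001 -0.036 ]
z0 [-0.0034  0.0001  0.    ]
330 0 [ 0.      0.0001 -0.0759]
330 0.01 [ 0.01    0.0001 -0.0934]
z0 [-0.0432  0.0002  0.    ]
[-0.01358304 -0.03621568  0.01088511] [ 9.52292903e-04 -4.04333460e+01 -2.92848462e+01  4.28714405e-02
 -5.74003975e-02 -4.01989200e-05]
```

Emit:
servo_tool(commands=[0.06,-0.06,0.05,0,0,0,0,0,0,0,0,0,0.05,0,0,0,0,0,0,0,0,0,0,0,0,0,0,0,0,0,0,0,0,0,0,0,0,0,0,0])

```text
clock: 4.87
tool_pos: [0.4419, -0.1263, 0.1322]
ee_rot: [0.992, 0.127, 0.0, 0.0]
wrist_force: [0.7, -0.2, 0.3]
finger_gap: 0.0008
```

Emit:
servo_tool(commands=[0,0,0.05,0,0,0,0,0,0,0,0,0,0.05,0,0,0,0,0,0,0,0,0,0,0,0,0,0,0,0,0,0,0,0,0,0,0,0,0,0,0])

```text
clock: 5.53
tool_pos: [0.442, -0.1262, 0.1282]
ee_rot: [0.992, 0.127, 0.0, 0.0]
wrist_force: [0.1, 0.1, -0.2]
finger_gap: 0.0003
```

Run:
```python
from h import *
a=snap('scene','e.png')[150:330,150:350,::-1]; b=snap('wrist','f.png')[150:350,220:420,::-1]
cv2.imwrite('pics/e2.png',np.hstack([cv2.resize(a,(440,400),interpolation=2),cv2.resize(b,(360,400),interpolation=2)]))
```

```text
(no output)
```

View pics/e2.png

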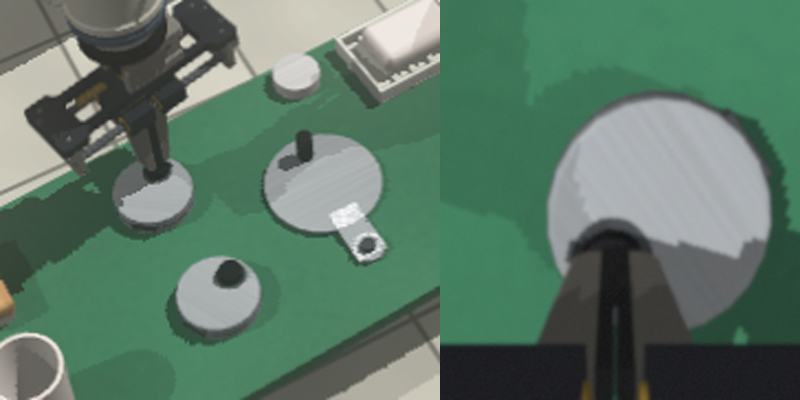

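Emit:
servo_tool(commands=[0,0,0.05,0,0,0,0,0,0,0,0,0,0,0,0,0,0,0,0,0,0,0,0,0,0,0,0,0,0,0,0,0,0,0,0,0,0,0,0,0])

```text
clock: 6.3
tool_pos: [0.4419, -0.1262, 0.1262]
ee_rot: [0.992, 0.127, 0.0, 0.0]
wrist_force: [-0.5, -0.3, 0.1]
finger_gap: 0.0007
```

Emit:
servo_tool(commands=[0,0,0.05,0,0,0,0,0,0,0,0,0,0.05,0,0,0,0,0,0,0,0,0,0,0,0,0,0,0,0,0,0,0,0,0,0,0,0,0,0,0])

```text
clock: 6.97
tool_pos: [0.4419, -0.1262, 0.1222]
ee_rot: [0.992, 0.127, 0.0, 0.0]
wrist_force: [0.3, 0.3, -0.6]
finger_gap: 0.0006
```

Emit:
servo_tool(commands=[0,0,0.05,0,0,0,0,0,0,0,0,0,0.05,0,0,0,0,0,0,0,0,0,0,0,0,0,0,0,0,0,0,0,0,0,0,0,0,0,0,0])

```text
clock: 7.63
tool_pos: [0.442, -0.1263, 0.1183]
ee_rot: [0.992, 0.127, 0.0, 0.0]
wrist_force: [-0.1, 0.2, 1.3]
finger_gap: 0.0007
```

Emit:
servo_tool(commands=[0,0,0.05,0,0,0,0,0,0,0,0,0,0,0,0,0,0,0,0,0,0,0,0,0,0,0,0,0,0,0,0,0,0,0,0,0,0,0,0,0])

```text
clock: 8.3
tool_pos: [0.442, -0.1262, 0.1162]
ee_rot: [0.992, 0.127, 0.0, 0.0]
wrist_force: [0.4, 0.9, 1.9]
finger_gap: 0.0004
```

Emit:
servo_tool(commands=[0,0,0.05,0,0,0,0,0,0,0,0,0,0,0,0,0,0,0.05,0,0,0,0,0,0,0,0,0,0,0,0,0,0,0,0,0,0,0,0,0,0])

```text
clock: 8.97
tool_pos: [0.442, -0.1262, 0.1123]
ee_rot: [0.992, 0.127, 0.0, 0.0]
wrist_force: [0.1, 0.1, 3.6]
finger_gap: 0.0004
```

Emit:
servo_tool(commands=[0,0,0.05,0,0,0,0,0,0,0,0,0,0,0,0,0,0,0.02,0,0,0,0,0,0,0,0,0,0,0,0,0,0,0,0,0,0,0,0,0,0])

```text
clock: 9.63
tool_pos: [0.4421, -0.1262, 0.1102]
ee_rot: [0.992, 0.127, 0.0, 0.0]
wrist_force: [-1.9, 1.6, 15.5]
finger_gap: 0.0002
```

Emit:
servo_tool(commands=[0,0,-0.5,0,0,-0.5,0,-0.5,0,0,-0.5,0,-0.5,0,0,0,0,0,0,0,0,0,0,0,0,0,0,0,0,0,0,0,0,0,0,0,0,0,0,0])

```text
clock: 10.3
tool_pos: [0.4031, -0.136, 0.1684]
ee_rot: [0.992, 0.127, -0.001, -0.0]
wrist_force: [-0.4, 0.3, -0.7]
finger_gap: 0.0003
```

Run:
```python
from h import *
st()
b=snap('wrist','g.png')[0:300,:,::-1]; a=snap('scene','g2.png')[180:320,180:320,::-1]
cv2.imwrite('pics/g3.png',np.hstack([b[:,180:420],cv2.resize(a,(300,300),interpolation=2)]))
```

```text
t 10.3 p [ 0.4031 -0.136   0.1684] R [[0.968, 0.252, -0.002], [0.252, -0.968, 0.001], [-0.001, -0.001, -1.0]] f [-0.4  0.3 -0.7] g 0.0003017209946861874 q [-0.33  0.05  2.05  0.    1.04  0.99]
```

View pics/g3.png

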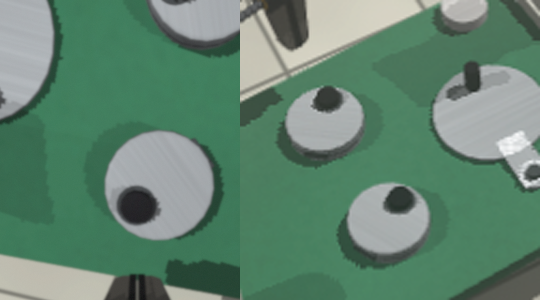

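Run:
```python
from h import *
a=cv2.imread('pics/b.png',0).astype(int);g=cv2.imread('pics/g2.png',0).astype(int)
for n,(u,v) in dict(near=(220,226),far=(254,272)).items():
  A=a[v-16:v+16,u-16:u+16];G=g[v-16:v+16,u-16:u+16]
  print(n,(A<60).sum(),(G<60).sum(),np.argwhere(A<60).min(0)+[v-16,u-16],np.argwhere(G<60).min(0)+[v-16,u-16])
```

```text
near 82 81 [221 215] [221 216]
far 102 102 [267 249] [267 249]
```

Emit:
servo_tool(commands=[0.7,0.095,0,0,0,0.72,0.095,0,0,0,0.72,0.095,0,0,0,0.72,0.095,0,0,0,0.72,0.095,0,0,0,0.72,0.095,0,0,0,0,0,0,0,0,0,0,0,0,0])

```text
clock: 11.07
tool_pos: [0.5759, -0.1145, 0.1682]
ee_rot: [0.992, 0.128, -0.001, -0.0]
wrist_force: [0.3, 0.3, 0.9]
finger_gap: 0.0007
```

Emit:
servo_tool(commands=[0,0,0.5,0,0,0,0,0.5,0,0,0,0,0.2,0,0,0,0,0.1,0,0,0,0,0.1,0,0,0,0,0.07,0,0,0,0,0,0,0,0,0,0,0,0])

```text
clock: 11.73
tool_pos: [0.5759, -0.1152, 0.1112]
ee_rot: [0.992, 0.127, 0.001, 0.0]
wrist_force: [0.1, -0.1, 1.2]
finger_gap: 0.0006
```

Emit:
servo_tool(commands=[0,0,0.05,0,0,0,0,0,0,0,0,0,0,0,0,0,0,0,0,0,0,0,0,0,0,0,0,0,0,0,0,0,0,0,0,0,0,0,0,0])

```text
clock: 12.4
tool_pos: [0.5763, -0.1152, 0.1103]
ee_rot: [0.992, 0.127, 0.001, 0.0]
wrist_force: [-4.5, 0.6, 11.8]
finger_gap: 0.0005
```

Emit:
servo_tool(commands=[0,0,-0.5,0,0,0,0,-0.5,0,0,0,0,-0.5,0,36,-0.35,-0.88,0,0,36,-0.35,-0.88,0,0,36,-0.35,-0.88,0,0,36,-0.36,-0.88,0,0,36,0,0,0,-1,36])

```text
clock: 13.07
tool_pos: [0.4815, 0.0106, 0.1686]
ee_rot: [0.985, 0.17, -0.001, -0.001]
wrist_force: [0.6, -0.2, -0.8]
finger_gap: 0.0356
```

Emit:
servo_tool(commands=[0,0,0,-0.67,36,0,0,0,0,36,0,0,0,0,36,0,0,0,0,36,0,0,0,0,36,0,0,0,0,36,0,0,0,0,36,0,0,0,0,36])

```text
clock: 13.73
tool_pos: [0.4854, 0.0068, 0.1685]
ee_rot: [0.98, 0.199, -0.0, -0.0]
wrist_force: [0.3, 0.2, -0.1]
finger_gap: 0.0361
```

Run:
```python
from h import *
st()
b=snap('wrist','k.png')[:,:,::-1]; snap('scene','k2.png')
a=cv2.imread('pics/b.png',0).astype(int);g=cv2.imread('pics/k2.png',0).astype(int)
for n,(u,v) in dict(near=(220,226),far=(254,272)).items():
  A=a[v-16:v+16,u-16:u+16];G=g[v-16:v+16,u-16:u+16]
  print(n,(A<60).sum(),(G<60).sum(),np.argwhere(A<60).min(0)+[v-16,u-16],np.argwhere(G<60).min(0)+[v-16,u-16])
s=cv2.imread('pics/k2.png')[180:320,180:340]
cv2.imwrite('pics/k3.png',np.hstack([b[:400,100:540],cv2.resize(s,(360,400),interpolation=2)]))
```

```text
t 13.7333 p [0.4854 0.0068 0.1685] R [[0.921, 0.389, -0.0], [0.389, -0.921, 0.0], [-0.0, -0.0, -1.0]] f [ 0.3  0.2 -0.1] g 0.03606202816823227 q [0.01 0.15 1.94 0.   1.05 1.18]
near 82 89 [221 215] [221 216]
far 102 69 [267 249] [269 250]
```

View pics/k3.png

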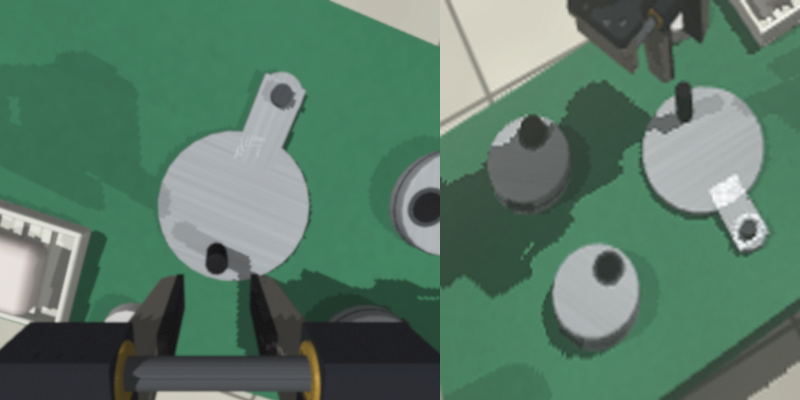

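Emit:
servo_tool(commands=[0,0,0.3,0,36,0,0,0.4,0,36,0,0,0.4,0,36,0,0,0.3,0,36,0,0,0.2,0,36,0,0,0.05,0,22,0,0,0,0,19,0,0,0,0,19])

```text
clock: 14.5
tool_pos: [0.4857, 0.007, 0.103]
ee_rot: [0.98, 0.199, 0.0, 0.0]
wrist_force: [-0.1, 0.3, -0.6]
finger_gap: 0.0197
```

Run:
```python
from h import *
o=st(); p=np.array(o['tool_pos'])[:2]; pin=np.array([.6065,.0085]); r=p-pin; print(np.linalg.norm(r))
y=Ro.from_quat(o['ee_rot']).as_matrix(); yaw=np.arctan2(y[1,0],y[0,0]); r=r/np.linalg.norm(r)*.118
def rows(dths,turns,yaw,r):
  out=[]
  for d,t in zip(dths,turns):
    R=Ro.from_euler('z',-d).as_matrix()[:2,:2]; r2=R@r; e=r2-r; r=r2
    # translation in frame at row start
    tx=np.array([np.cos(yaw),np.sin(yaw)]);ty=np.array([np.sin(yaw),-np.cos(yaw)])
    out.append((round(e@tx/.04,2),round(e@ty/.04,2),t)); yaw-=np.radians(5*t)
  return out,yaw,r
th0=np.arctan2(-r[1],-r[0]);print('arm dir yaw',th0,'yaw',yaw)
# total 1.58 rad from closed (ledge yaw .06)
tot=1.58-(0.06-th0); n=20
o,yw,rr=rows([tot/n]*n,[.75]*n,yaw,r)
for i in range(0,n,8): print(o[i:i+8])
print(yw,pin+rr,tot)
```

```text
t 14.5 p [0.4857 0.007  0.103 ] R [[0.921, 0.39, 0.001], [0.39, -0.921, 0.0], [0.0, 0.0, -1.0]] f [-0.1  0.3 -0.6] g 0.019655607666604413 q [0.01 0.24 2.   0.   0.9  1.18]
0.12078994427676999
arm dir yaw 0.012225908598433416 yaw 0.40044605277845136
[(np.float64(0.09), np.float64(-0.21), 0.75), (np.float64(0.1), np.float64(-0.2), 0.75), (np.float64(0.1), np.float64(-0.2), 0.75), (np.float64(0.1), np.float64(-0.2), 0.75), (np.float64(0.1), np.float64(-0.2), 0.75), (np.float64(0.1), np.float64(-0.2), 0.75), (np.float64(0.11), np.float64(-0.2), 0.75), (np.float64(0.11), np.float64(-0.2), 0.75)]
[(np.float64(0.11), np.float64(-0.2), 0.75), (np.float64(0.11), np.float64(-0.2), 0.75), (np.float64(0.12), np.float64(-0.19), 0.75), (np.float64(0.12), np.float64(-0.19), 0.75), (np.float64(0.12), np.float64(-0.19), 0.75), (np.float64(0.12), np.float64(-0.19), 0.75), (np.float64(0.12), np.float64(-0.19), 0.75), (np.float64(0.13), np.float64(-0.19), 0.75)]
[(np.float64(0.13), np.float64(-0.19), 0.75), (np.float64(0.13), np.float64(-0.18), 0.75), (np.float64(0.13), np.float64(-0.18), 0.75), (np.float64(0.13), np.float64(-0.18), 0.75)]
-0.9085508862172958 [0.60050861 0.1263478 ] 1.5322259085984336
```

Emit:
servo_tool(commands=[0.09,-0.21,0,0.75,19,0.1,-0.2,0,0.75,19,0.1,-0.2,0,0.75,19,0.1,-0.2,0,0.75,19,0.1,-0.2,0,0.75,19,0.1,-0.2,0,0.75,19,0.11,-0.2,0,0.75,19,0.11,-0.2,0,0.75,19])

```text
clock: 15.17
tool_pos: [0.5065, 0.0754, 0.1035]
ee_rot: [0.998, -0.063, 0.001, -0.0]
wrist_force: [-0.4, -1.8, 0.3]
finger_gap: 0.0191
```

Emit:
servo_tool(commands=[0.11,-0.2,0,0.75,19,0.11,-0.2,0,0.75,19,0.12,-0.19,0,0.75,19,0.12,-0.19,0,0.75,19,0.12,-0.19,0,0.75,19,0.12,-0.19,0,0.75,19,0.12,-0.19,0,0.75,19,0.13,-0.19,0,0.75,19])

```text
clock: 15.83
tool_pos: [0.5627, 0.1194, 0.1035]
ee_rot: [0.948, -0.319, 0.0, -0.0]
wrist_force: [-0.5, -0.2, 0.6]
finger_gap: 0.0188
```

Emit:
servo_tool(commands=[0.13,-0.19,0,0.75,19,0.13,-0.18,0,0.75,19,0.13,-0.18,0,0.75,19,0.13,-0.18,0,0.75,19,0,0,0,0,19,0,0,0,0,30,0,0,0,0,36,0,0,0,0,36])

```text
clock: 16.5
tool_pos: [0.5966, 0.1263, 0.1029]
ee_rot: [0.899, -0.438, -0.0, -0.0]
wrist_force: [0.8, 0.6, -0.3]
finger_gap: 0.0354
```

Emit:
servo_tool(commands=[0,0,-0.4,0,36,0,0,-0.5,0,36,0,0,-0.5,0,36,0,0,-0.3,0,36,0,0,0,0,36,0,0,0,0,36,0,0,0,0,36,0,0,0,0,36])

```text
clock: 17.17
tool_pos: [0.5961, 0.1262, 0.1692]
ee_rot: [0.899, -0.439, -0.001, 0.001]
wrist_force: [0.7, 0.1, -0.0]
finger_gap: 0.0364
```

Run:
```python
from h import *
st()
b=snap('top','m.png')[:,:,::-1]
cv2.imwrite('pics/m3.png',cv2.resize(b[170:360,220:480],None,fx=3,fy=3,interpolation=2))
```

```text
t 17.1667 p [0.5961 0.1262 0.1692] R [[0.615, -0.788, -0.002], [-0.788, -0.615, -0.0], [-0.001, 0.002, -1.0]] f [ 0.7  0.1 -0. ] g 0.03636414226496518 q [ 0.21  0.34  1.68 -0.    1.12  2.69]
```

View pics/m3.png

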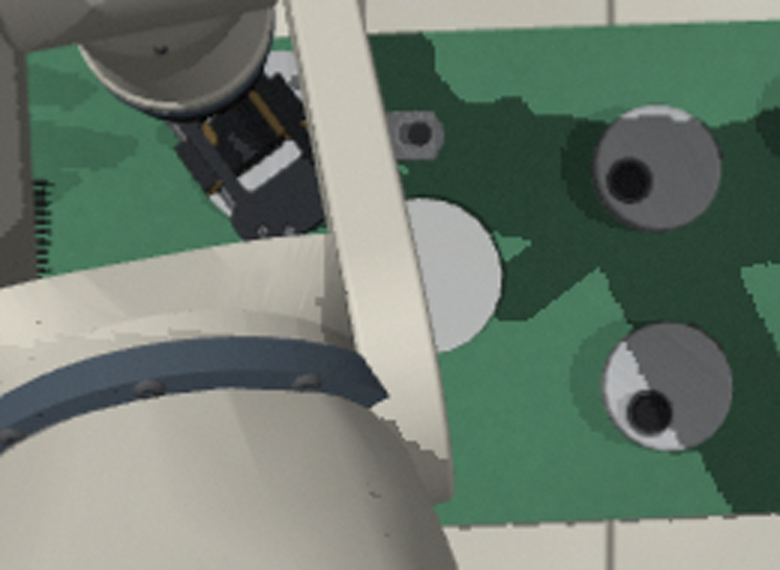

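Run:
```python
from h import *
o=st(); p=np.array(o['tool_pos']); y=Ro.from_quat(o['ee_rot']).as_matrix(); yaw=np.arctan2(y[1,0],y[0,0])
print('port',w('m.png',361.6,261.7,.12),'worn',w('m.png',220+669/3,170+386/3,.14),'good',w('m.png',220+658/3,170+167/3,.14))
d=(np.array([.458,-.138])-p[:2])/10
for i in range(11):
  tx=np.array([np.cos(yaw),np.sin(yaw)]);ty=np.array([np.sin(yaw),-np.cos(yaw)])
  print(i,round(d@tx/.04,2),round(d@ty/.04,2)); yaw+=np.radians(5)
print(yaw)
```

```text
t 17.2167 p [0.5962 0.1262 0.1693] R [[0.615, -0.788, -0.002], [-0.788, -0.615, -0.0], [-0.001, 0.002, -1.0]] f [ 0.2 -0.6 -0.6] g 0.035708813265136516 q [ 0.21  0.34  1.68 -0.    1.12  2.69]
port [0.52066435 0.00445396 0.12      ] worn [ 0.45693789 -0.13855571  0.14      ] good [ 0.58669463 -0.13247617  0.14      ]
0 0.31 0.68
1 0.25 0.7
2 0.19 0.72
3 0.12 0.74
4 0.06 0.74
5 -0.01 0.75
6 -0.07 0.74
7 -0.14 0.73
8 -0.2 0.72
9 -0.26 0.7
10 -0.32 0.67
0.05163630791619929
```

Emit:
servo_tool(commands=[0.31,0.68,0,-1,36,0.25,0.7,0,-1,60,0.19,0.72,0,-1,91.5,0.12,0.74,0,-1,91.5,0.06,0.74,0,-1,91.5,-0.01,0.75,0,-1,91.5,-0.07,0.74,0,-1,91.5,-0.14,0.73,0,-1,91.5])

```text
clock: 17.88
tool_pos: [0.4853, -0.0861, 0.1699]
ee_rot: [0.995, -0.103, -0.001, -0.0]
wrist_force: [-0.1, -0.1, -0.7]
finger_gap: 0.0806
```

Emit:
servo_tool(commands=[-0.2,0.72,0,-1,91.5,-0.26,0.7,0,-1,91.5,0,0,0,-1,91.5,0,0,0.2,0,91.5,0,0,0,0,91.5,0,0,0,0,91.5,0,0,0,0,91.5,0,0,0,0,91.5])

```text
clock: 18.55
tool_pos: [0.4592, -0.1374, 0.1624]
ee_rot: [1.0, 0.026, -0.0, -0.0]
wrist_force: [0.3, 0.4, 0.5]
finger_gap: 0.0914
```

Run:
```python
from h import *
o=st(); b=snap('wrist','n.png')[:,:,::-1]; cv2.imwrite('pics/n2.png',b)
p=np.array(o['tool_pos']); y=Ro.from_quat(o['ee_rot']).as_matrix()
print('err tool units',(y.T@(np.array([.4575,-.138,p[2]])-p)/.04).round(2))
```

```text
t 18.55 p [ 0.4592 -0.1374  0.1624] R [[0.999, 0.051, -0.0], [0.051, -0.999, 0.0], [-0.0, -0.0, -1.0]] f [0.3 0.4 0.5] g 0.09137482968525175 q [-0.29  0.15  1.96  0.    1.04  1.23]
err tool units [-0.04  0.01  0.  ]
```

View pics/n2.png

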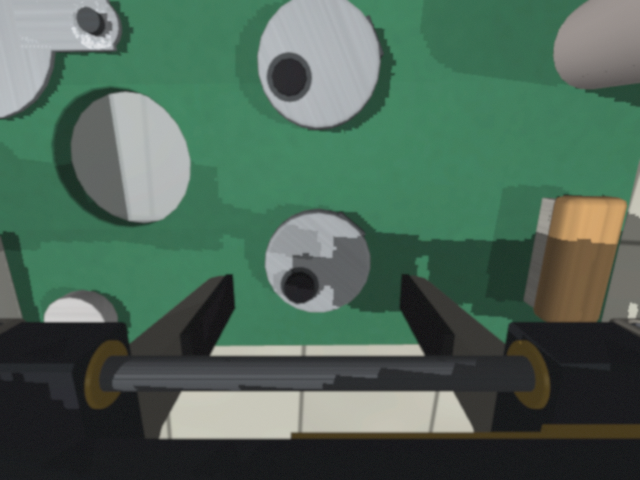

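Emit:
servo_tool(commands=[-0.04,0,0.4,0,91.5,0,0,0.5,0,91.5,0,0,0.4,0,91.5,0,0,0.3,0,91.5,0,0,0.1,0,91.5,0,0,0,0,76,0,0,0,0,72,0,0,0,0,72])

```text
clock: 19.27
tool_pos: [0.458, -0.1382, 0.0954]
ee_rot: [1.0, 0.026, 0.001, 0.0]
wrist_force: [0.7, -0.2, -2.0]
finger_gap: 0.0751
```

Emit:
servo_tool(commands=[0.125,-0.248,0,0,72,0.125,-0.248,0,0,72,0.125,-0.248,0,0,72,0.125,-0.248,0,0,72,0.125,-0.248,0,0,72,0.125,-0.248,0,0,72,0.125,-0.248,0,0,72,0.125,-0.248,0,0,72])

```text
clock: 19.93
tool_pos: [0.4942, -0.0558, 0.0953]
ee_rot: [1.0, 0.026, 0.0, 0.0]
wrist_force: [-1.5, -4.7, 5.9]
finger_gap: 0.0752
```

Emit:
servo_tool(commands=[0.125,-0.248,0,0,72,0.125,-0.248,0,0,72,0.125,-0.248,0,0,72,0.125,-0.248,0,0,72,0.125,-0.248,0,0,72,0.125,-0.248,0,0,72,0,0,0,0,72,0,0,0,0,72])

```text
clock: 20.6
tool_pos: [0.5199, 0.0051, 0.0942]
ee_rot: [1.0, 0.027, -0.0, -0.0]
wrist_force: [-0.1, 0.3, -1.9]
finger_gap: 0.0753
```

Over the port; release, then lift.

Emit:
servo_tool(commands=[0,0,0,0,80,0,0,0,0,86,0,0,0,0,90,0,0,0,0,90,0,0,0,0,90,0,0,0,0,90,0,0,0,0,90,0,0,0,0,90])

```text
clock: 21.27
tool_pos: [0.5201, 0.0041, 0.0946]
ee_rot: [1.0, 0.026, 0.0, 0.0]
wrist_force: [-0.2, 0.1, -0.3]
finger_gap: 0.0898
```

Emit:
servo_tool(commands=[0,0,-0.2,0,90,0,0,-0.5,0,90,0,0,-0.5,0,90,0,0,-0.5,0,90,-0.5,0,0,0,90,-0.5,0,0,0,90,0,0,0,0,90,0,0,0,0,90])

```text
clock: 21.93
tool_pos: [0.48, 0.002, 0.1633]
ee_rot: [1.0, 0.026, 0.0, 0.0]
wrist_force: [0.8, -0.4, 1.1]
finger_gap: 0.09
```

Run:
```python
from h import *
o=st(); b=snap('wrist','o.png')[:,:,::-1]; cv2.imwrite('pics/o2.png',b)
```

```text
t 21.9333 p [0.48   0.002  0.1633] R [[0.999, 0.051, 0.001], [0.051, -0.999, -0.0], [0.001, 0.0, -1.0]] f [ 0.8 -0.4  1.1] g 0.09002183724073526 q [ 0.    0.15  1.96 -0.    1.04  1.52]
```

View pics/o2.png

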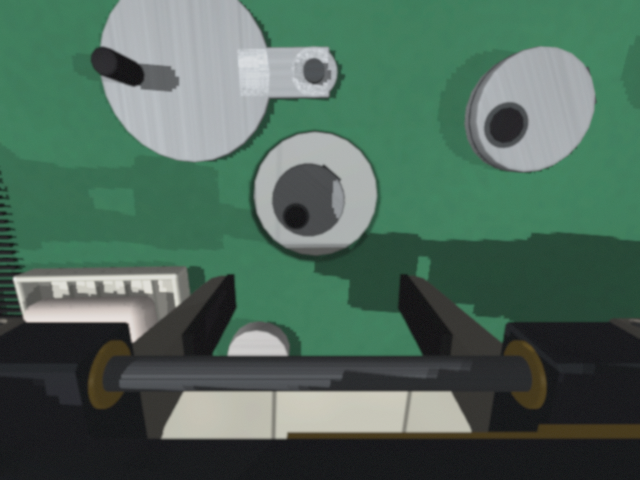

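Run:
```python
from h import *
o=env.get_obs(); p=np.array(o['tool_pos']); y=Ro.from_quat(o['ee_rot']).as_matrix(); yaw=np.arctan2(y[1,0],y[0,0])
k=w('o.png',105,62,.159);pin=w('o.png',316,70,.129);print('knob',k,'pin',pin)
pin=np.array([.6065,.0085]); v=k[:2]-pin; print(np.linalg.norm(v)); v*=.118/np.linalg.norm(v); kk=pin+v; print(kk)
d=(kk-p[:2])/10
def tool(yaw,e): return round(e@[np.cos(yaw),np.sin(yaw)]/.04,2),round(e@[np.sin(yaw),-np.cos(yaw)]/.04,2)
for i in range(11):
  print(i,*tool(yaw,d),end='; '); yaw-=np.radians(5)
th=np.arctan2(v[1],-v[0]) # angle past -x world toward +y
print('\nyaw',yaw,'angle',th+.06)
tot=th+.06+.02;n=22;r=v
for i in range(n):
  R=Ro.from_euler('z',tot/n).as_matrix()[:2,:2];r2=R@r;print(i,*tool(yaw,r2-r),end='; ');r=r2;yaw+=np.radians(3.5)
print(yaw,pin+r)
```

```text
knob [0.59630042 0.1276671  0.159     ] pin [0.60503142 0.00897228 0.129     ]
0.11960279756841338
[0.59643711 0.12607014]
0 0.3 -0.29; 1 0.28 -0.32; 2 0.25 -0.34; 3 0.22 -0.36; 4 0.19 -0.38; 5 0.15 -0.4; 6 0.12 -0.41; 7 0.08 -0.42; 8 0.04 -0.42; 9 0.01 -0.42; 10 -0.03 -0.42; 
yaw -0.9085465740747427 angle 1.5454138524572893
0 -0.11 0.18; 1 -0.11 0.18; 2 -0.1 0.18; 3 -0.1 0.18; 4 -0.1 0.18; 5 -0.1 0.19; 6 -0.1 0.19; 7 -0.1 0.19; 8 -0.09 0.19; 9 -0.09 0.19; 10 -0.09 0.19; 11 -0.09 0.19; 12 -0.09 0.19; 13 -0.08 0.19; 14 -0.08 0.19; 15 -0.08 0.19; 16 -0.08 0.19; 17 -0.08 0.2; 18 -0.07 0.2; 19 -0.07 0.2; 20 -0.07 0.2; 21 -0.07 0.2; 0.4353569499608907 [ 0.4888774  -0.00092993]
```

Emit:
servo_tool(commands=[0.3,-0.29,0,1,36,0.28,-0.32,0,1,36,0.25,-0.34,0,1,36,0.22,-0.36,0,1,36,0.19,-0.38,0,1,36,0.15,-0.4,0,1,36,0.12,-0.41,0,1,36,0.08,-0.42,0,1,36])

```text
clock: 22.65
tool_pos: [0.5747, 0.102, 0.1624]
ee_rot: [0.948, -0.32, 0.0, -0.0]
wrist_force: [0.2, -0.1, 0.1]
finger_gap: 0.0385
```

Emit:
servo_tool(commands=[0.04,-0.42,0,1,36,0.01,-0.42,0,1,36,0,0,0,1,36,0,0,0,0,36,0,0,0,0,36,0,0,0,0,36,0,0,0,0,36,0,0,0,0,36])

```text
clock: 23.32
tool_pos: [0.596, 0.1254, 0.1627]
ee_rot: [0.899, -0.438, 0.0, -0.0]
wrist_force: [-0.1, -0.0, 0.4]
finger_gap: 0.0357
```

Emit:
servo_tool(commands=[0,0,0.4,0,36,0,0,0.4,0,36,0,0,0.4,0,36,0,0,0.2,0,36,0,0,0.1,0,36,0,0,0,0,24,0,0,0,0,19,0,0,0,0,19])

```text
clock: 23.98
tool_pos: [0.5967, 0.1258, 0.1035]
ee_rot: [0.899, -0.439, 0.001, -0.0]
wrist_force: [-0.1, 0.7, -0.7]
finger_gap: 0.0196
```

Emit:
servo_tool(commands=[-0.11,0.18,0,-0.7,19,-0.11,0.18,0,-0.7,19,-0.1,0.18,0,-0.7,19,-0.1,0.18,0,-0.7,19,-0.1,0.18,0,-0.7,19,-0.1,0.19,0,-0.7,19,-0.1,0.19,0,-0.7,19,-0.1,0.19,0,-0.7,19])

```text
clock: 24.65
tool_pos: [0.5343, 0.1021, 0.1036]
ee_rot: [0.978, -0.207, 0.001, -0.001]
wrist_force: [-0.5, 0.4, 0.6]
finger_gap: 0.019
```

Emit:
servo_tool(commands=[-0.09,0.19,0,-0.7,19,-0.09,0.19,0,-0.7,19,-0.09,0.19,0,-0.7,19,-0.09,0.19,0,-0.7,19,-0.09,0.19,0,-0.7,19,-0.08,0.19,0,-0.7,19,-0.08,0.19,0,-0.7,19,-0.08,0.19,0,-0.7,19])

```text
clock: 25.32
tool_pos: [0.4953, 0.0485, 0.1035]
ee_rot: [0.999, 0.036, 0.001, -0.0]
wrist_force: [0.3, 0.7, -0.0]
finger_gap: 0.0186
```

Emit:
servo_tool(commands=[-0.08,0.19,0,-0.7,19,-0.08,0.2,0,-0.7,19,-0.07,0.2,0,-0.7,19,-0.07,0.2,0,-0.7,19,-0.07,0.2,0,-0.7,19,-0.07,0.2,0,-0.7,19,0,0,0,0,19,0,0,0,0,19])

```text
clock: 25.98
tool_pos: [0.4887, 0.0025, 0.1034]
ee_rot: [0.977, 0.215, 0.001, -0.003]
wrist_force: [-0.9, 22.9, 1.3]
finger_gap: 0.0187
```

Emit:
servo_tool(commands=[0,-0.06,0,0,22,0,0,0,0,36,0,0,0,0,36,0,0,-0.5,0,36,0,0,-0.5,0,36,0,0,-0.7,0,36,0,0,-0.7,0,36,0,0,-0.5,0,36])

```text
clock: 26.65
tool_pos: [0.4881, 0.0004, 0.2213]
ee_rot: [0.976, 0.216, 0.001, 0.0]
wrist_force: [1.3, -0.5, 0.2]
finger_gap: 0.0356
```

Emit:
servo_tool(commands=[-0.7,0,0,0,36,-0.8,0,0,0,36,-0.8,0,0,0,36,-0.5,0,0,0,36,0,0,0,0,36,0,0,0,0,36,0,0,0,0,36,0,0,0,0,36])

```text
clock: 27.32
tool_pos: [0.3869, -0.0463, 0.2189]
ee_rot: [0.976, 0.216, 0.0, 0.0]
wrist_force: [0.1, -0.4, -0.2]
finger_gap: 0.0359
```

Run:
```python
from h import *
st(); W=snap('wrist','p.png'); snap('scene','p2.png'); snap('top','p3.png')
a=cv2.imread('pics/b.png',0).astype(int);g=cv2.imread('pics/p2.png',0).astype(int);k=cv2.imread('pics/k2.png',0).astype(int)
u,v=254,272
for n,x in(('start',a),('afterpress',k),('now',g)): G=x[v-16:v+16,u-16:u+16]; print(n,(G<60).sum(),np.argwhere(G<60).mean(0)+[v-16,u-16])
# knob in scene: dark blob near the disc, start/now
for n,x in(('start',a),('now',g)):
  G=x[200:235,275:305]; q=np.argwhere(G<60); print(n,len(q),q.mean(0)+[200,275] if len(q) else '')
for n,f in(('a','a.png'),('p3','p3.png')):
  G=cv2.imread('pics/'+f,0)[270:290,350:372]; q=np.argwhere(G<45); print(n,len(q),q.mean(0)+[270,350] if len(q) else '')
```

```text
t 27.3167 p [ 0.3869 -0.0463  0.2189] R [[0.907, 0.422, 0.001], [0.422, -0.907, -0.0], [0.001, 0.0, -1.0]] f [ 0.1 -0.4 -0.2] g 0.03592852428258334 q [-0.12 -0.07  2.05  0.    1.16  1.01]
start 102 [272.73529412 254.00980392]
afterpress 69 [273.11594203 254.30434783]
now 73 [273.16438356 254.4109589 ]
start 75 [215.41333333 288.09333333]
now 72 [216.44444444 286.38888889]
a 58 [279.15517241 360.55172414]
p3 59 [279. 363.]
```

```bash
python3 -c "
from h import *
print(env.hand_in())"
```

```text
the job is handed in; nothing more can be done
None
```

The job is done and was handed in at about 27 s. No verdict came back, so success rests on my own checks.

**What I did**
- I pressed both buttons to the bottom stop. The near one sprang back up, so it was the worn compact. The far one stayed down.
- I swung the cover aside to about 1.55 rad.
- I gripped the worn compact and slid it along the board, then let it drop through the port.
- I swung the cover back until it met its stop, with about 23 N of side force at the post.
- I then lifted the gripper and backed it away from everything.

**Last checks**
- **Worn compact:** the wrist picture, taken before the cover was closed, showed it lying flat in the bin.
- **Good compact:** its button's dark area in the scene picture is still the pressed size (73 pixels, 69 just after pressing, 102 when up). It had not moved visibly.
- **Cover:** the post sits about 4.5 mm further towards closed than at the start. That agrees with the cover being on its stop.
- **Other items:** I did not check the bystanders individually at the end. My planned paths kept clear of them.

**One disagreement:** the real fingertips sit about 31 mm higher than the reported tool position. I found this when the first press met nothing at the expected height, and corrected for it afterwards.

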